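# Release the ratchet and turn the sample carousel back

## Robot

A 6-joint arm with a two-finger parallel gripper is mounted at the origin on a cart in front of the work surface, level with it; the furniture and walls round the work are solid. World frame = base frame: x ahead of the robot, y to its left, z up, the work surface at z = 0. Lengths are in m, angles in rad, forces in N, time in s.
With the tool pointing down it reaches from about 0.35 to 0.775 m from the base axis. Payload 7.3 kg.
Tool frame: the origin (TCP) lies on the centre line of the jaws, within the pads' length; the fingertips stand ahead of it and the grasp point (between the pads) lies 11 mm behind it (robot.nose_length is the z of the fingertips in the tool frame, in m); z points along the fingers, y is the line along which they close (so a half turn about z gives the same grasp; the last joint's range is limited). The gripper opens to 92 mm and grips with 3 to 60 N. Pads are 19 mm wide; open, the fingers measure 130 mm over their backs; the gripper's body (75 mm by 190 mm) begins 47 mm behind the grasp point.
Start: joints at [-1.409, 0.342, 1.524, -0, 1.275, -0.146], TCP at [0.159, -0.5, 0.235] pointing down, gripper open.
Joint ranges: [-2.53, 2.53], [-0.77, 2.02], [0.04, 2.7], [-1, 4.14], [0.28, 2.66], [-3.11, 3.11]. Speed limits (rad/s): [2.57, 2.57, 3.14, 3.14, 3.14, 3.14].

## Interface

Orientations are given as [roll, pitch, yaw] about the fixed x, y, z axes, in that order (R = Rz(yaw) Ry(pitch) Rx(roll)).
In Python, from cell import robot, cams gives the robot as it stands. The module is installed in compiled form; this text tells all that it offers.
- The arm moves only by the tool carry_out, never from a script. Its argument "deltas" is a list of rows, each a list of 7 numbers: the shift along the tool's x, y, z in cm, then the turn, a rotation vector about the tool's x, y, z in rad, then the opening, from 0 (shut) to 1 (fully open). A call has exactly 8 rows; each row shifts and turns the commanded pose from where the row before left it, along the tool's axes as they then stand; what a row does not reach is not made up. A row lasts 1/12 s, in which the tool goes at most 41.7 mm and 7.16 degrees, less where a joint would pass 70% of its speed; a pose out of reach is approached as far as the arm can. A call is refused whole if a number of a shift passes 4.17 or a number of a turn 0.125, either way. A call with a gripper value outside its range is refused whole. The fingers move at their own pace and stop on an object; "force" is the grip in N (left out, the last holds). Time passes only in rows, so rows that do not move let the fingers close, or fill a call up. It gives the time, the measured TCP pose, the force, the opening and the grip force at its end, in the units of the state.
- robot.observe(): the state, without advancing time (a new reading comes with each control period).
- cams.read_camera(name): name is "scene" or "top" or "wrist"; returns a dict with "image" (480x640x3 uint8, blue, green, red), "depth" (480x640 float32, m along the optical axis (not along the pixel's ray), 0 where there is no reading), "fx", "fy", "cx", "cy" (pixels), "world_to_cam" (4x4, takes a point from world to camera coordinates). Camera axes: x right, y up, looking along -z (the intrinsics and any distortion apply to the point x, -y, -z); pixel columns grow to the right and rows downward; lengths in m; the calibration is good to about 2 mm. A picture is of the moment at which its call begins.
- robot.hand_in(): hands the job in; it is judged then, once.
The state is a dict: "time": time; "qpos": joint angles; "qvel": joint speeds; "joint_efforts": joint torques, N m; "tool_pos": TCP position; "tool_rot": TCP orientation; "contact_force": force on the tool from outside, world axes, zero at the start; "torque": the same for the moment, N m; "opening": finger opening in m; "grip_force": force on a finger pad.
Only numpy, scipy, OpenCV 4.12 (cv2) and the standard library are available. Lean on these libraries where they do the work, as an engineer would, in place of code of your own. Each camera call takes 0.05 s, during which the arm holds its last target. There are 200 camera calls.

## Task

The ratchet sample carousel on the bench has been advanced too far. Swing its pawl by the red knob outward, well clear of the teeth, so that it stays there, and only then turn the wheel backward (clockwise seen from above) by its orange crank handle until the handle stands in line with the green pointer. Leave the pawl out.

Things in the scene. Friction and masses are not known exactly. Their poses are not given: they have to be found in the camera images.
- carousel: Fixed carousel base: round grey plate, 210 mm wide, with an ear at +y. Origin: centre of the underside, on the wheel's upright axis; z up, -x front. Ratchet wheel on it (12 teeth, tips 83 mm out, top 30 mm up) carries two white tins, tops 72 mm up, and the crank. Pawl in the teeth blocks backward. Wheel range: about 10 deg forward, 120 backward; about 1.5 N at the crank; stays where left.
- pawl_knob (a point): Centre of the pawl's red knob: upright, 18 mm thick, 48 to 84 mm above the bench. Turns about an upright pin at x 55, y 100 mm in the carousel's frame, radius 63 mm. In the teeth: knob near x -5, y 120. Swung out (to +y, clockwise from above): nose clears the teeth after 15 deg (y 135), stop at 46 deg (x 28, y 157). About 1 N; stays where left.
- crank_knob (a point): Centre of the orange crank handle: upright, round, 19 mm thick, 70 to 108 mm above the bench, spins freely on its stem. It stands on the ratchet wheel 55 mm from the wheel's axis, at the carousel's +x side at the start.
- mark (a point): Where the centre of the orange handle must come to: on its circle, 55 mm from the wheel's axis, in line with the small green pointer on the rim of the base. 50 to 110 deg of backward (clockwise) turn from the start. The pointer is stiff and stays put.

How it is judged:
By the outcome, as a careful person would: the job done as asked, in the order asked, and still so for the second after the job is handed in, with the robot touching nothing.
It also fails if it takes over 38 s, if anything falls off the work surface, if the arm or the gripper's body presses on something with over 40 N, if the wrist force passes 120 N, or if a joint passes its speed limit or range.

## Working session

There is one attempt and no reset: what is moved stays moved. The work goes in short steps, Python scripts to look and compute and a tool call to move; the robot and the scene stay as the last step left them, time stands still between calls to the robot, and variables do not carry over. Pictures are saved under pics/ and viewed, at most 10 in all, crops included, and the job is handed in when it is done.

Besides the shell and the picture viewer there is one more tool, called after "Request:" as name([rows], argument=value, ...), one row to a line, values as JSON. carry_out: Moves the arm, as the interface text tells. Its arguments: {"type":"object","properties":{"deltas":{"type":"array","items":{"type":"array","items":{"type":"number"}}},"force":{"type":"number"}},"required":["deltas"]}

```bash
mkdir -p pics; cat > h.py <<'E'
import numpy as np, cv2
from cell import robot, cams
def pts(c):
    d=c["depth"]; v,u=np.indices(d.shape)
    P=np.stack([(u-c["cx"])/c["fx"]*d,-(v-c["cy"])/c["fy"]*d,-d,np.ones_like(d)],-1)
    return (P@np.linalg.inv(c["world_to_cam"]).T)[...,:3]
def masks(c):
    h=cv2.cvtColor(c["image"],cv2.COLOR_BGR2HSV); H,S,V=cv2.split(h); k=(S>130)&(V>70)&(c["depth"]>0)
    return dict(red=k&((H<5)|(H>174)),orange=k&(H>=7)&(H<22),green=k&(H>40)&(H<85))
E
python3 - <<'E'
from h import *
s=robot.observe(); print(s, robot.nose_length)
ims=[]
for n in("scene","top"):
    c=cams.read_camera(n); cv2.imwrite(f"pics/{n}0.png",c["image"]); P=pts(c)
    for k,m in masks(c).items():
        N,l,st,ce=cv2.connectedComponentsWithStats(m.astype(np.uint8))
        for i in range(1,N):
            if st[i,4]>25:
                q=P[l==i]; print(n,k,st[i,4],ce[i].round(),np.median(q,0).round(4),q.min(0).round(3),q.max(0).round(3))
E
```

```text
{'time': 0.0, 'qpos': array([-1.40900696e+00,  3.42745773e-01,  1.52502224e+00, -2.41946751e-05,
        1.27540396e+00, -1.46019360e-01]), 'qvel': array([ 0.00074931, -0.00012238, -0.00101994, -0.00086251,  0.00022388,
       -0.0004164 ]), 'joint_efforts': array([ 6.37539506e-05, -4.31239700e+01, -2.44218099e+01,  7.16726203e-02,
        5.60436677e-02, -1.22687366e-04]), 'tool_pos': array([ 0.15899928, -0.49992422,  0.23403117]), 'tool_rot': array([-3.14002677e+00, -2.06903800e-04,  3.07815625e-01]), 'contact_force': array([ 0.21694561, -0.04303171, -0.30576679]), 'torque': array([ 0.01955611, -0.04825469,  0.02081097]), 'grip_force': 0.0, 'opening': 0.09183211662208107} 0.008
scene red 233 [ 74. 199.] [0.8472 0.3691 0.1446] [0.84  0.352 0.129] [0.866 0.383 0.159]
scene red 182 [322. 259.] [0.5033 0.0392 0.0687] [ 0.497 -0.062 -0.001] [0.638 0.045 0.086]
scene red 104 [127. 290.] [0.6937 0.3376 0.0134] [ 0.672  0.327 -0.001] [0.737 0.347 0.017]
scene orange 71 [374. 188.] [ 0.7893 -0.3327  0.0399] [ 0.786 -0.348  0.028] [ 0.794 -0.316  0.052]
scene orange 434 [426. 201.] [ 0.6632 
[... 673 characters left out ...]
 0.33  -0.002] [0.722 0.354 0.019]
top red 26 [169. 198.] [0.6183 0.3514 0.0113] [ 0.614  0.346 -0.   ] [0.625 0.364 0.016]
top red 62 [320. 242.] [0.5061 0.0373 0.0831] [0.5   0.031 0.067] [0.514 0.045 0.087]
top orange 75 [492. 106.] [ 0.7907 -0.3323  0.0399] [ 0.788 -0.349  0.026] [ 0.793 -0.315  0.052]
top orange 533 [529. 165.] [ 0.66   -0.3978  0.0318] [ 0.63  -0.481 -0.001] [ 0.72  -0.388  0.051]
top orange 484 [593. 232.] [ 0.5205 -0.5348  0.0081] [ 0.489 -0.575 -0.002] [ 0.556 -0.501  0.014]
top orange 71 [381. 223.] [ 0.5367 -0.0782  0.1066] [ 0.53  -0.086  0.079] [ 0.545 -0.071  0.11 ]
top green 54 [414. 226.] [ 0.542  -0.159   0.0252] [ 0.533 -0.173 -0.001] [ 0.556 -0.147  0.029]
```

View pics/top0.png

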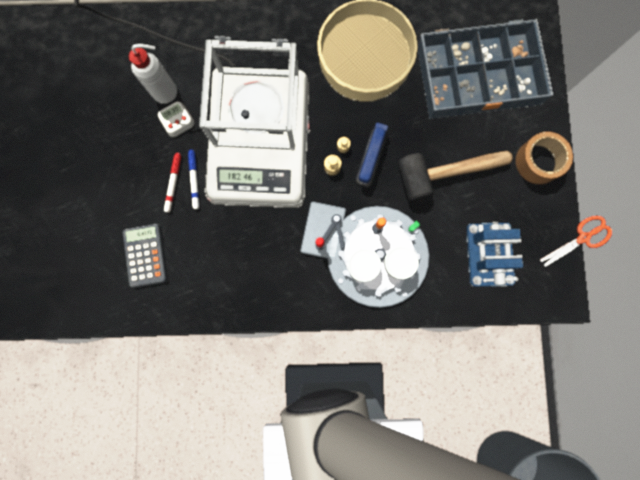

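View pics/scene0.png

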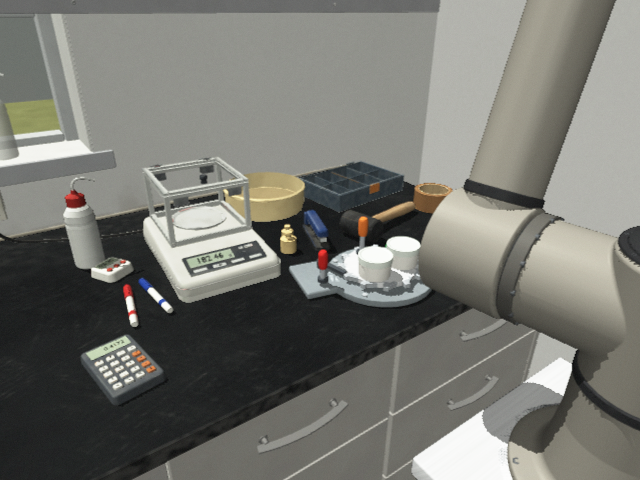

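The top view shows the red knob at (320,242), the orange handle at (381,223), the green pointer at (414,226) and the base plate centred near (378,256). Next I fit the plate to get the carousel frame.

```bash
python3 - <<'E'
from h import *
from scipy.optimize import least_squares
c=cams.read_camera("top"); P=pts(c); M=masks(c)
sub=P[200:312,320:435]; z=sub[...,2]
print(np.histogram(z,bins=np.arange(-.005,.115,.005)))
# handle / knob top circles
R=P[M["red"]]; R=R[(abs(R[:,0]-.506)<.03)&(abs(R[:,1]-.038)<.03)&(R[:,2]>.078)]
O=P[M["orange"]]; O=O[(abs(O[:,0]-.537)<.03)&(abs(O[:,1]+.078)<.03)&(O[:,2]>.1)]
G=P[M["green"]]; G=G[(abs(G[:,1]+.16)<.03)&(G[:,2]>.015)]
for n,q in zip("ROG",(R,O,G)): print(n,len(q),q.mean(0).round(4),((q.min(0)+q.max(0))/2).round(4),np.ptp(q,axis=0).round(4))
r=R.mean(0)[:2]; o=O.mean(0)[:2]; g=G.mean(0)[:2]
# plate rim: contour of everything higher than 5mm, fit by rays on outermost points
m=((P[...,2]>.004)&(P[...,2]<.03)).astype(np.uint8); m[:200]=0;m[312:]=0;m[:,:320]=0;m[:,435:]=0
q=P[m>0][:,:2]
cx=np.array([.47,-.075])
for it in range(20):
    d=q-cx; a=np.arctan2(d[:,1],d[:,0]); b=(a/np.radians(5)).astype(int); rr=np.hypot(*d.T)
    E=np.array([q[b==k][rr[b==k].argmax()] for k in set(b) if True])
    f=least_squares(lambda p:np.hypot(*(E-p[:2]).T)-p[2],[*cx,.105],loss="soft_l1",f_scale=.002); cx=f.x[:2]
print("fit",f.x.round(4))
for n,p in (("red",r),("or",o),("gr",g)):
    d=p-cx; print(n,np.hypot(*d).round(4),np.degrees(np.arctan2(d[1],d[0])).round(1))
I=cv2.resize(c["image"][190:320,295:445],None,fx=4,fy=4,interpolation=cv2.INTER_CUBIC); cv2.imwrite("pics/crop.png",I)
E
```

```text
(array([2067, 1969,   41, 2893, 1040,   53, 1441, 1280,  108,   50,   23,
          3,    2,   18,  566, 1125,   24,   25,    5,   10,    2,   29,
         49]), array([-0.005,  0.   ,  0.005,  0.01 ,  0.015,  0.02 ,  0.025,  0.03 ,
        0.035,  0.04 ,  0.045,  0.05 ,  0.055,  0.06 ,  0.065,  0.07 ,
        0.075,  0.08 ,  0.085,  0.09 ,  0.095,  0.1  ,  0.105,  0.11 ]))
R 51 [0.5075 0.0377 0.0829] [0.5072 0.038  0.0822] [0.0133 0.0136 0.0083]
O 57 [ 0.5376 -0.079   0.1063] [ 0.5379 -0.079   0.105 ] [0.0151 0.0149 0.0098]
G 51 [ 0.542  -0.1575  0.0262] [ 0.5426 -0.1572  0.0268] [0.0193 0.0211 0.0063]
fit [ 0.4874 -0.0747  0.1111]
red 0.1142 79.8
or 0.0504 -4.9
gr 0.0992 -56.6
```

View pics/crop.png

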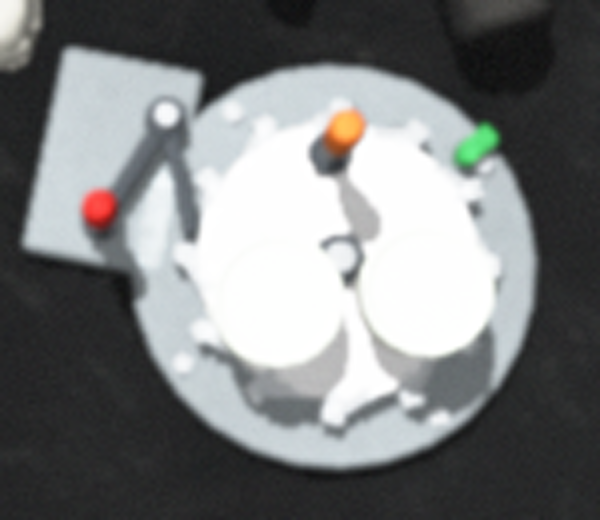

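The crop shows the plate circle centred at about (335,266) with a radius of 203 crop px. The ear, pin and red knob are on the left, and the green pointer is at upper right. The ear biased my rim fit, so I'll refit without it.

```bash
cat > geo.py <<'E'
from h import *
from scipy.optimize import least_squares
def ray(c,u,v,z):
    T=np.linalg.inv(c["world_to_cam"]); d=T[:3,:3]@np.array([(u-c["cx"])/c["fx"],-(v-c["cy"])/c["fy"],-1]); o=T[:3,3]
    return (o+d*(z-o[2])/d[2])[:2]
E
python3 - <<'E'
from geo import *
c=cams.read_camera("top"); P=pts(c)
zp=P[...,2][(P[...,2]>.008)&(P[...,2]<.02)]; 
sel=P[200:312,330:435,2]; h=np.median(sel[(sel>.008)&(sel<.02)]); print("plate z",h)
m=((P[...,2]>.006)&(P[...,2]<.022)).astype(np.uint8)
m[:200]=0;m[312:]=0;m[:,:320]=0;m[:,435:]=0
cs,_=cv2.findContours(m,cv2.RETR_EXTERNAL,cv2.CHAIN_APPROX_NONE); q=max(cs,key=cv2.contourArea)[:,0].astype(float)
W=np.array([ray(c,u,v,h) for u,v in q]); c0=ray(c,378.4,256.1,h); print("eye centre",c0.round(4))
a=np.degrees(np.arctan2(*(W-c0).T[::-1])); r=np.hypot(*(W-c0).T)
k=((a<20)|(a>125))&(abs(r-.105)<.012)
f=least_squares(lambda p:np.hypot(*(W[k]-p[:2]).T)-p[2],[*c0,.105],loss="soft_l1",f_scale=.001); C=f.x[:2]
print("fit",f.x.round(4),k.sum())
# tops: centroid pixel of coloured top discs -> already depth points
red=np.array([.5075,.0377]);org=np.array([.5376,-.079]);gr=np.array([.542,-.1575])
for n,p in(("red",red),("or",org),("gr",gr)):
    d=p-C;print(n,np.hypot(*d).round(4),np.degrees(np.arctan2(d[1],d[0])).round(1))
# pawl pin
for z in(.03,.04,.05): print("pin",z,ray(c,295+165.5/4-.5,190+113.5/4-.5,z).round(4))
E=m.copy()
# scene camera fit of knobs for cross-check
s=cams.read_camera("scene"); Q=pts(s); M=masks(s)
for n,k,x0,z0 in(("red","red",red,.06),("or","orange",org,.085),("gr","green",gr,.02)):
    t=Q[M[k]]; t=t[np.hypot(*(t[:,:2]-x0).T)<.03]; print(n,len(t),t.mean(0).round(4) if len(t) else "",np.ptp(t,axis=0).round(3) if len(t) else "")
# green elongated direction in top
G=P[masks(c)["green"]]; G=G[(abs(G[:,1]+.16)<.03)&(G[:,2]>.015)][:,:2]; g=G.mean(0); u,sv,vt=np.linalg.svd(G-g); print("green dir deg",np.degrees(np.arctan2(*vt[0][::-1])),sv)
E
```

```text
plate z 0.013903112422614772
eye centre [ 0.4827 -0.0825]
fit [ 0.484  -0.0817  0.1034] 203
red 0.1217 78.9
or 0.0537 2.9
gr 0.0954 -52.6
pin 0.03 [0.5624 0.0033]
pin 0.04 [0.5605 0.0037]
pin 0.05 [0.5585 0.004 ]
red 161 [0.5036 0.0392 0.0706] [0.018 0.016 0.036]
or 167 [ 0.5343 -0.0783  0.0929] [0.019 0.018 0.038]
gr 0  
green dir deg 128.427611992004 [0.04940157 0.02049423]
```

Request:
carry_out([
  [0,0,0,0,0,0.111,0.35],
  [0,0,0,0,0,0.111,0.35],
  [0,0,0,0,0,0.111,0.35],
  [0,0,0,0,0,0.111,0.35],
  [0,0,0,0,0,0.111,0.35],
  [0,0,0,0,0,0.111,0.35],
  [0,0,0,0,0,0.111,0.35],
  [0,0,0,0,0,0.111,0.35],
])

```text
time: 0.92
tool_pos: [0.1591, -0.5003, 0.2346]
tool_rot: [-3.141, 0.0, -0.586]
contact_force: [-0.7, -0.7, 0.4]
opening: 0.0429
grip_force: 0.0
```

```bash
cat >> geo.py <<'E'
from scipy.spatial.transform import Rotation as Ro
def to(x,y,z):
    s=robot.observe(); R=Ro.from_euler("xyz",s["tool_rot"]).as_matrix()
    print("t",round(s["time"],2),"pos",s["tool_pos"].round(4),"rpy",s["tool_rot"].round(3),"q",s["qpos"].round(2),"F",s["contact_force"].round(1),"open",round(s["opening"],4),round(s["grip_force"],1))
    print("cm to target in tool axes",((np.array([x,y,z])-s["tool_pos"])@R*100).round(2))
E
python3 - <<'E'
from geo import *
c=cams.read_camera("top"); P=pts(c).reshape(-1,3)
for x in np.arange(.48,.72,.03): print(round(x,2),[round(float(max(t)),3) if len(t:=P[(abs(P[:,0]-x)<.015)&(abs(P[:,1]-y)<.015)][:,2]) else None for y in np.arange(-.06,.28,.03)])
to(.5075,.0377,.16)
E
```

```text
0.48 [0.075, 0.076, 0.033, 0.018, 0.016, 0.004, 0.005, 0.005, 0.004, 0.004, 0.005, 0.004]
0.51 [0.035, 0.034, 0.032, 0.086, 0.032, 0.015, 0.008, 0.006, 0.004, 0.007, 0.004, 0.004]
0.54 [0.108, 0.033, 0.035, 0.032, 0.018, 0.005, 0.004, 0.005, 0.004, 0.004, 0.006, 0.006]
0.57 [0.032, 0.029, 0.041, 0.018, 0.018, 0.004, 0.005, 0.005, 0.006, 0.005, 0.005, 0.005]
0.6 [0.016, 0.012, 0.016, 0.02, 0.038, 0.046, 0.048, 0.043, 0.041, 0.041, 0.04, 0.036]
0.63 [0.051, 0.005, 0.004, 0.006, 0.048, 0.058, 0.056, 0.056, 0.056, 0.057, 0.055, 0.046]
0.66 [0.052, 0.012, 0.047, 0.035, 0.049, 0.061, 0.061, 0.061, 0.061, 0.061, 0.062, 0.05]
0.69 [0.052, 0.004, 0.049, 0.034, 0.054, 0.175, 0.176, 0.177, 0.175, 0.05, 0.053, 0.05]
t 0.97 pos [ 0.1591 -0.5003  0.2346] rpy [-3.141  0.    -0.592] q [-1.41  0.34  1.52 -0.    1.28  0.75] F [-0.2  0.7  0.5] open 0.039 0.0
cm to target in tool axes [ -1.12 -64.08   7.47]
```

Request:
carry_out([
  [0,-3,0,0,0,0,0.35],
  [0,-4,0,0,0,0,0.35],
  [0,-4,0,0,0,0,0.35],
  [0,-4,0,0,0,0,0.35],
  [0,-4,0,0,0,0,0.35],
  [0,-4,0,0,0,0,0.35],
  [0,-4,0,0,0,0,0.35],
  [0,-4,0,0,0,0,0.35],
])

```text
time: 1.63
tool_pos: [0.3296, -0.2393, 0.2349]
tool_rot: [3.141, -0.001, -0.578]
contact_force: [1.1, -0.2, -0.1]
opening: 0.0316
grip_force: 0.0
```

Request:
carry_out([
  [0,-4,0,0,0,0,0.35],
  [0,-4,0,0,0,0,0.35],
  [0,-4,0,0,0,0,0.35],
  [0,-4,0,0,0,0,0.35],
  [0,-4,1,0,0,0,0.35],
  [0,-4,2,0,0,0,0.35],
  [0,-4,2,0,0,0,0.35],
  [0,-4,1,0,0,0,0.35],
])

```text
time: 2.3
tool_pos: [0.5012, 0.0238, 0.1756]
tool_rot: [3.14, 0.002, -0.577]
contact_force: [-0.3, -2.1, 0.2]
opening: 0.0322
grip_force: 0.0
```

```bash
python3 - <<'E'
from geo import *
c=cams.read_camera("wrist"); P=pts(c); m=masks(c)["red"]; cv2.imwrite("pics/w1.png",c["image"])
q=P[m]; q=q[np.hypot(q[:,0]-.5065,q[:,1]-.038)<.03]
if len(q): print(len(q),q.mean(0),q.min(0),q.max(0))
to(.507,.038,.064)
E
```

```text
731 [0.51071073 0.03463128 0.07814023] [0.50043961 0.02761696 0.05307471] [0.51764573 0.04480792 0.08444675]
t 2.35 pos [0.5039 0.0291 0.1743] rpy [-3.139e+00  3.000e-03 -5.750e-01] q [-0.1   0.36  1.67  0.    1.11  2.05] F [ 1.   4.1 -1. ] open 0.0325 0.0
cm to target in tool axes [-0.19 -0.9  11.03]
```

View pics/w1.png

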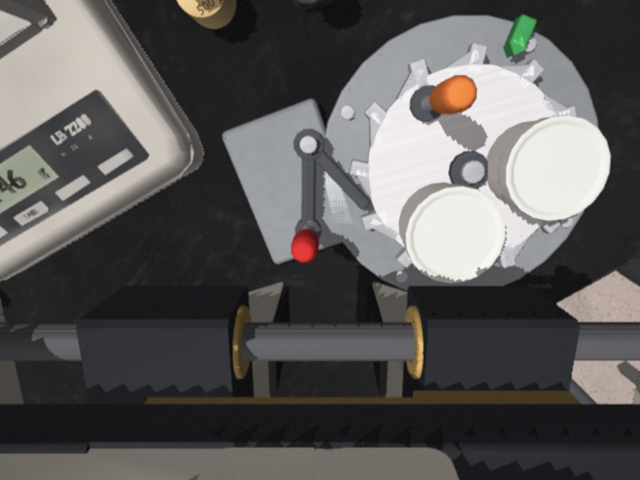

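The wrist view shows the red knob at (304,240), the orange handle at (452,95) and the green pointer at (520,35), and the route down is clear. The arm was still settling when it was taken, so I'll settle and measure again.

Request:
carry_out([
  [0,0,0,0,0,0,0.35],
  [0,0,0,0,0,0,0.35],
  [0,0,0,0,0,0,0.35],
  [0,0,0,0,0,0,0.35],
  [0,0,0,0,0,0,0.35],
  [0,0,0,0,0,0,0.35],
  [0,0,0,0,0,0,0.35],
  [0,0,0,0,0,0,0.35],
])

```text
time: 3.02
tool_pos: [0.5014, 0.0215, 0.1777]
tool_rot: [-3.141, -0.0, -0.581]
contact_force: [-0.2, 0.2, -1.0]
opening: 0.0324
grip_force: 0.0
```

```bash
python3 - <<'E'
from geo import *
c=cams.read_camera("wrist"); P=pts(c); M=masks(c)
def top(k,x,y,zt):
    q=P[M[k]]; q=q[(np.hypot(q[:,0]-x,q[:,1]-y)<.03)&(q[:,2]>zt)]; p=(q.min(0)+q.max(0))/2; print(k,len(q),q.mean(0).round(4),p.round(4),np.ptp(q,axis=0).round(4)); return q.mean(0)[:2]
r=top("red",.507,.038,.08); o=top("orange",.537,-.079,.103); g=top("green",.542,-.158,.015)
to(*r,.064)
# plate
m=((P[...,2]>.008)&(P[...,2]<.02)&(np.hypot(P[...,0]-.483,P[...,1]+.082)<.125)).astype(np.uint8)
q=P[m>0][:,:2]; C=np.array([.483,-.082])
for _ in range(10):
    d=q-C; a=np.degrees(np.arctan2(d[:,1],d[:,0])); R=np.hypot(*d.T); E=[]
    for k in range(-100,25,4):
        s=(abs(a-k)<2)&(R>.09)
        if s.sum()>5: E.append(q[s][R[s].argmax()])
    E=np.array(E); f=least_squares(lambda p:np.hypot(*(E-p).T)-.105,C,loss="soft_l1",f_scale=.001); C=f.x
print("C",C.round(4),len(E),"res",np.abs(f.fun).mean())
for n,p in(("red",r),("or",o),("gr",g)):
    d=p-C;print(n,np.hypot(*d).round(4),np.degrees(np.arctan2(d[1],d[0])).round(1))
E
```

```text
red 404 [0.5091 0.0361 0.0823] [0.5089 0.0365 0.0823] [0.0152 0.0144 0.0045]
orange 874 [ 0.5399 -0.0805  0.1063] [ 0.5396 -0.0807  0.106 ] [0.0167 0.0164 0.0059]
green 717 [ 0.5429 -0.1571  0.0242] [ 0.5433 -0.1587  0.0214] [0.0193 0.0224 0.0125]
t 3.07 pos [0.5014 0.0217 0.1776] rpy [-3.142 -0.    -0.581] q [-0.11  0.36  1.67 -0.    1.11  2.04] F [-0.1  0.9  0.6] open 0.0322 0.0
cm to target in tool axes [-0.15 -1.63 11.36]
C [ 0.4839 -0.0829] 31 res 0.0003030972772883338
red 0.1217 78.0
or 0.0561 2.5
gr 0.0949 -51.5
```

Request:
carry_out([
  [-0.15,-1.65,0,0,0,0,0.35],
  [0,0,1.4,0,0,0,0.35],
  [0,0,2,0,0,0,0.35],
  [0,0,2,0,0,0,0.35],
  [0,0,2,0,0,0,0.35],
  [0,0,2,0,0,0,0.35],
  [0,0,1,0,0,0,0.35],
  [0,0,1,0,0,0,0.35],
])

```text
time: 3.73
tool_pos: [0.5091, 0.0366, 0.0626]
tool_rot: [3.141, 0.001, -0.58]
contact_force: [1.0, 0.0, -0.0]
opening: 0.0322
grip_force: 0.0
```

Request:
carry_out([
  [0,0,0,0,0,0,0.35],
  [0,0,0,0,0,0,0.35],
  [0,0,0,0,0,0,0.1],
  [0,0,0,0,0,0,0.1],
  [0,0,0,0,0,0,0.1],
  [0,0,0,0,0,0,0.1],
  [0,0,0,0,0,0,0.1],
  [0,0,0,0,0,0,0.1],
], force=5)

```text
time: 4.4
tool_pos: [0.5097, 0.0366, 0.0642]
tool_rot: [-3.141, -0.001, -0.58]
contact_force: [-0.7, -0.4, 5.2]
opening: 0.0178
grip_force: 5.0
```

```bash
python3 - <<'E'
from geo import *
to(.509,.0365,.064)
pin=np.array([.4839,-.0829])+Ro.from_euler("z",78-92.4,degrees=True).as_matrix()[:2,:2]@[.055,.1]; print("pin",pin)
p=robot.observe()["tool_pos"][:2]-pin; print(np.hypot(*p),np.degrees(np.arctan2(p[1],p[0])))
# chord steps: per 6.5deg rotate; in tool frame
E
```

```text
t 4.4 pos [0.5097 0.0366 0.0642] rpy [-3.141e+00 -1.000e-03 -5.800e-01] q [-0.08  0.52  1.78 -0.    0.84  2.07] F [-0.7 -0.4  5.2] open 0.0178 5.0
cm to target in tool axes [-0.06  0.04  0.02]
pin [5.62041063e-01 2.80372319e-04]
0.06365606703281744 145.2616305061913
```

Request:
carry_out([
  [0.04,-0.6,0,0,0,0.095,0.1],
  [0.04,-0.6,0,0,0,0.095,0.1],
  [0.04,-0.6,0,0,0,0.095,0.1],
  [0.04,-0.6,0,0,0,0.095,0.1],
  [0.04,-0.6,0,0,0,0.095,0.1],
  [0.04,-0.6,0,0,0,0.095,0.1],
  [0.04,-0.6,0,0,0,0.095,0.1],
  [0,0,0,0,0,0,0.1],
])

```text
time: 5.07
tool_pos: [0.5439, 0.0611, 0.0641]
tool_rot: [-3.139, -0.001, -1.249]
contact_force: [0.0, -2.9, 5.5]
opening: 0.0178
grip_force: 5.0
```

Request:
carry_out([
  [0,0,0,0,0,0,0.1],
  [0,0,0,0,0,0,0.1],
  [0,0,0,0,0,0,0.1],
  [0,0,0,0,0,0,0.1],
  [0,0,0,0,0,0,0.35],
  [0,0,0,0,0,0,0.35],
  [0,0,0,0,0,0,0.35],
  [0,0,0,0,0,0,0.35],
])

```text
time: 5.73
tool_pos: [0.5418, 0.0614, 0.063]
tool_rot: [3.14, 0.001, -1.245]
contact_force: [0.2, 1.0, -0.0]
opening: 0.0318
grip_force: 0.0
```

```bash
python3 - <<'E'
from geo import *
to(.54,-.0805,.16)
p=robot.observe()["tool_pos"][:2]-[.562,.0003]; print(np.hypot(*p),np.degrees(np.arctan2(p[1],p[0])))
E
```

```text
t 5.73 pos [0.5418 0.0614 0.063 ] rpy [ 3.140e+00  1.000e-03 -1.245e+00] q [-0.03  0.57  1.68  0.    0.89  2.79] F [ 0.2  1.  -0. ] open 0.0318 0.0
cm to target in tool axes [13.38  4.73 -9.7 ]
0.06434952488927985 108.26199416452353
```

Request:
carry_out([
  [0,0,-1,0,0,0,0.35],
  [0,0,-2,0,0,0,0.35],
  [0,0,-3,0,0,0,0.35],
  [0,0,-3,0,0,0,0.35],
  [0,0,-2,0,0,-0.107,0.35],
  [0,0,0,0,0,-0.107,0.35],
  [0,0,0,0,0,-0.107,0.35],
  [0,0,0,0,0,-0.107,0.35],
])

```text
time: 6.4
tool_pos: [0.5425, 0.0614, 0.1747]
tool_rot: [-3.141, -0.001, -0.811]
contact_force: [-0.1, -0.1, -0.3]
opening: 0.032
grip_force: 0.0
```

Request:
carry_out([
  [0,0,0,0,0,-0.107,0.35],
  [0,0,0,0,0,-0.107,0.35],
  [0,0,0,0,0,-0.107,0.35],
  [0,0,0,0,0,-0.107,0.35],
  [0,0,0,0,0,-0.107,0.35],
  [0,0,0,0,0,-0.107,0.35],
  [0,0,0,0,0,-0.107,0.35],
  [0,0,0,0,0,-0.107,0.35],
])

```text
time: 7.07
tool_pos: [0.5423, 0.0614, 0.1741]
tool_rot: [-3.142, -0.0, 0.045]
contact_force: [-0.2, -0.0, 0.9]
opening: 0.0319
grip_force: 0.0
```

```bash
cat >> geo.py <<'E'
def tops(cam):
    c=cams.read_camera(cam); P=pts(c); M=masks(c); out={}
    for k,x,y,w,zl,zh in(("red",.53,.05,.05,.08,.09),("orange",.52,-.1,.06,.103,.112),("green",.543,-.158,.03,.015,.035)):
        q=P[M[k]]; q=q[(np.hypot(q[:,0]-x,q[:,1]-y)<w)&(q[:,2]>zl)&(q[:,2]<zh)]
        if len(q)<5: print(k,"none"); continue
        p=q.mean(0); d=p[:2]-[.4839,-.0829]; print(cam,k,len(q),p.round(4),"r",np.hypot(*d).round(4),"ang",np.degrees(np.arctan2(d[1],d[0])).round(1)); out[k]=p
    return c
E
python3 - <<'E'
from geo import *
tops("top");cv2.imwrite("pics/w2.png",tops("wrist")["image"]); to(.54,-.0805,.16)
E
```

```text
top red 14 [0.538  0.062  0.0834] r 0.1546 ang 69.5
top orange 35 [ 0.5369 -0.0791  0.1069] r 0.0532 ang 4.1
top green 47 [ 0.5423 -0.1581  0.0256] r 0.0952 ang -52.2
wrist red 425 [0.5437 0.0616 0.0824] r 0.1563 ang 67.5
wrist orange 661 [ 0.5404 -0.0794  0.1063] r 0.0566 ang 3.6
wrist green 614 [ 0.5434 -0.1563  0.0235] r 0.0945 ang -51.0
t 7.17 pos [0.5423 0.0614 0.174 ] rpy [ 3.142 -0.     0.04 ] q [-0.03  0.43  1.56 -0.    1.15  1.5 ] F [-0.7 -0.4 -0.3] open 0.0317 0.0
cm to target in tool axes [-0.8  14.16  1.4 ]
```

View pics/w2.png

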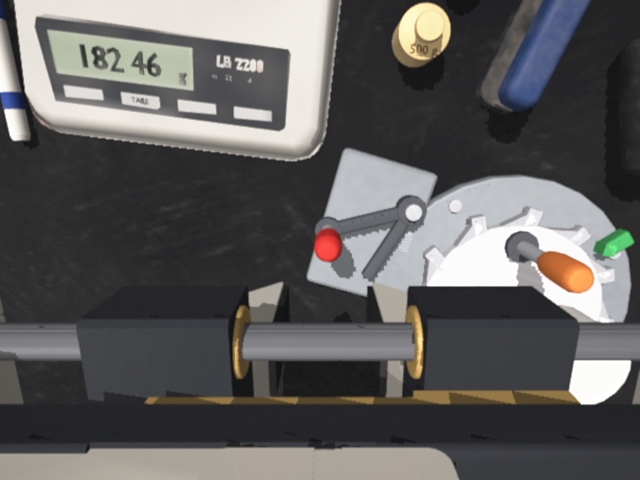

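The view shows the pawl swung out, with the red knob at (328,245) and the nose well clear of the teeth. Next is the crank.

Request:
carry_out([
  [-0.1,2,0,0,0,0,0.35],
  [-0.1,3,0,0,0,0,0.35],
  [-0.1,3,0,0,0,0,0.35],
  [-0.1,3,0,0,0,0,0.35],
  [-0.2,2,0,0,0,0,0.35],
  [-0.2,1.15,0,0,0,0,0.35],
  [0,0,0,0,0,0,0.35],
  [0,0,0,0,0,0,0.35],
])

```text
time: 7.83
tool_pos: [0.5398, -0.0802, 0.1736]
tool_rot: [-3.141, 0.0, 0.036]
contact_force: [-0.1, 1.5, -0.0]
opening: 0.0324
grip_force: 0.0
```

Request:
carry_out([
  [0,0,0,0,0,0,0.35],
  [0,0,0,0,0,0,0.35],
  [0,0,0,0,0,0,0.35],
  [0,0,0,0,0,0,0.35],
  [0,0,0,0,0,0,0.35],
  [0,0,0,0,0,0,0.35],
  [0,0,0,0,0,0,0.35],
  [0,0,0,0,0,0,0.35],
])

```text
time: 8.5
tool_pos: [0.5399, -0.0804, 0.1734]
tool_rot: [3.142, 0.0, 0.039]
contact_force: [-0.1, -0.4, -0.0]
opening: 0.0321
grip_force: 0.0
```

```bash
python3 - <<'E'
from geo import *
tops("wrist"); to(.54,-.080,.088)
E
```

```text
wrist red 429 [0.5434 0.0603 0.0821] r 0.155 ang 67.5
wrist orange 657 [ 0.5407 -0.0816  0.1062] r 0.0568 ang 1.3
wrist green 485 [ 0.5434 -0.1576  0.0243] r 0.0955 ang -51.4
t 8.55 pos [ 0.5399 -0.0804  0.1734] rpy [3.141 0.    0.039] q [-0.29  0.44  1.56 -0.    1.15  1.24] F [-0.5 -0.2  0.3] open 0.032 0.0
cm to target in tool axes [ 0.01 -0.04  8.54]
```

Request:
carry_out([
  [0,0.05,1,0,0,0,0.35],
  [0,0,1.5,0,0,0,0.35],
  [0,0,1.5,0,0,0,0.35],
  [0,0,1.5,0,0,0,0.35],
  [0,0,1.5,0,0,0,0.35],
  [0,0,1,0,0,0,0.35],
  [0,0,0.5,0,0,0,0.35],
  [0,0,0,0,0,0,0.35],
])

```text
time: 9.22
tool_pos: [0.5392, -0.0808, 0.0871]
tool_rot: [-3.141, 0.002, 0.039]
contact_force: [0.4, -0.4, -0.0]
opening: 0.0319
grip_force: 0.0
```

Request:
carry_out([
  [0,0,0,0,0,0,0.35],
  [0,0,0,0,0,0,0.35],
  [0,0,0,0,0,0,0.1],
  [0,0,0,0,0,0,0.1],
  [0,0,0,0,0,0,0.1],
  [0,0,0,0,0,0,0.1],
  [0,0,0,0,0,0,0.1],
  [0,0,0,0,0,0,0.1],
], force=5)

```text
time: 9.88
tool_pos: [0.5403, -0.0811, 0.089]
tool_rot: [3.141, -0.001, 0.039]
contact_force: [0.6, -0.4, 4.4]
opening: 0.0189
grip_force: 5.0
```

```bash
python3 - <<'E'
from geo import *
a=np.radians(-51.8); to(.4839+.055*np.cos(a),-.0829+.055*np.sin(a),.088)
p=robot.observe()["tool_pos"][:2]-[.4839,-.0829]; print(np.hypot(*p),np.degrees(np.arctan2(p[1],p[0])))
E
```

```text
t 9.88 pos [ 0.5403 -0.0811  0.089 ] rpy [ 3.141e+00 -1.000e-03  3.900e-02] q [-0.29  0.54  1.65 -0.    0.95  1.24] F [ 0.6 -0.4  4.4] open 0.0189 5.0
cm to target in tool axes [-2.41  4.42  0.09]
0.05642820871581301 1.8665408633361593
```

Request:
carry_out([
  [-0.02,0.47,0,0,0,0.085,0.1],
  [-0.02,0.47,0,0,0,0.085,0.1],
  [-0.02,0.47,0,0,0,0.085,0.1],
  [-0.02,0.47,0,0,0,0.085,0.1],
  [-0.02,0.47,0,0,0,0.085,0.1],
  [-0.02,0.47,0,0,0,0.085,0.1],
  [-0.02,0.47,0,0,0,0.085,0.1],
  [-0.02,0.47,0,0,0,0.085,0.1],
])

```text
time: 10.55
tool_pos: [0.5299, -0.1164, 0.089]
tool_rot: [-3.14, -0.002, -0.645]
contact_force: [2.7, 1.5, 3.0]
opening: 0.0188
grip_force: 5.0
```

Request:
carry_out([
  [-0.02,0.47,0,0,0,0.085,0.1],
  [-0.02,0.47,0,0,0,0.085,0.1],
  [-0.02,0.47,0,0,0,0.085,0.1],
  [0,0,0,0,0,0,0.1],
  [0,0,0,0,0,0,0.1],
  [0,0,0,0,0,0,0.1],
  [0,0,0,0,0,0,0.1],
  [0,0,0,0,0,0,0.1],
])

```text
time: 11.22
tool_pos: [0.52, -0.1269, 0.089]
tool_rot: [-3.141, -0.002, -0.894]
contact_force: [0.1, -4.0, 4.9]
opening: 0.0186
grip_force: 5.0
```

```bash
python3 - <<'E'
from geo import *
a=np.radians(-51.8); to(.4839+.055*np.cos(a),-.0829+.055*np.sin(a),.088)
p=robot.observe()["tool_pos"][:2]-[.4839,-.0829]; print(np.hypot(*p),np.degrees(np.arctan2(p[1],p[0])))
E
```

```text
t 11.22 pos [ 0.52   -0.1269  0.089 ] rpy [-3.141e+00 -2.000e-03 -8.940e-01] q [-0.38  0.52  1.69 -0.    0.93  2.08] F [ 0.1 -4.   4.9] open 0.0186 5.0
cm to target in tool axes [-0.19  0.12  0.1 ]
0.05689249273494262 -50.585358609842054
```

Request:
carry_out([
  [0,0.1,0,0,0,0,0.1],
  [0,0,0,0,0,0,0.1],
  [0,0,0,0,0,0,0.1],
  [0,0,0,0,0,0,0.35],
  [0,0,0,0,0,0,0.35],
  [0,0,0,0,0,0,0.35],
  [0,0,0,0,0,0,0.35],
  [0,0,-1,0,0,0,0.35],
])

```text
time: 11.88
tool_pos: [0.5167, -0.1261, 0.0967]
tool_rot: [3.139, 0.005, -0.896]
contact_force: [-0.9, -0.2, 0.3]
opening: 0.0323
grip_force: 0.0
```

Request:
carry_out([
  [0,0,-2,0,0,0,0.35],
  [0,0,-2,0,0,0,0.35],
  [0,0,-2,0,0,0,0.35],
  [0,0,-2,0,0,0,0.35],
  [0,0,-1,0,0,0,0.35],
  [0,0,0,0,0,0,0.35],
  [0,0,0,0,0,0,0.35],
  [0,0,0,0,0,0,0.35],
])

```text
time: 12.55
tool_pos: [0.5177, -0.1267, 0.1873]
tool_rot: [3.14, 0.002, -0.896]
contact_force: [0.2, -0.5, 0.4]
opening: 0.032
grip_force: 0.0
```

```bash
python3 - <<'E'
from geo import *
tops("top");c=tops("wrist");cv2.imwrite("pics/w3.png",c["image"]); to(.518,-.126,.088)
P=pts(c); G=P[masks(c)["green"]]; G=G[(np.hypot(G[:,0]-.543,G[:,1]+.158)<.03)&(G[:,2]>.015)]; t=G[G[:,2]>np.percentile(G[:,2],50)][:,:2]
u,s,v=np.linalg.svd(t-t.mean(0)); print(t.mean(0),np.degrees(np.arctan2(*(t.mean(0)-[.4839,-.0829])[::-1])),"dir",np.degrees(np.arctan2(*v[0][::-1])),s)
E
```

```text
top red 49 [0.5417 0.0632 0.0835] r 0.1572 ang 68.4
orange none
green none
red none
wrist orange 572 [ 0.5198 -0.1275  0.1061] r 0.0573 ang -51.2
wrist green 361 [ 0.5429 -0.1598  0.0249] r 0.097 ang -52.5
t 12.65 pos [ 0.5177 -0.1267  0.1871] rpy [ 3.14e+00  2.00e-03 -8.96e-01] q [-0.38  0.4   1.57 -0.    1.17  2.08] F [1.3 0.4 1.1] open 0.0322 0.0
cm to target in tool axes [-0.01 -0.08  9.91]
[ 0.54272151 -0.15926794] -52.3951581892685 dir 128.23348919441403 [0.08288835 0.03835948]
```

View pics/w3.png

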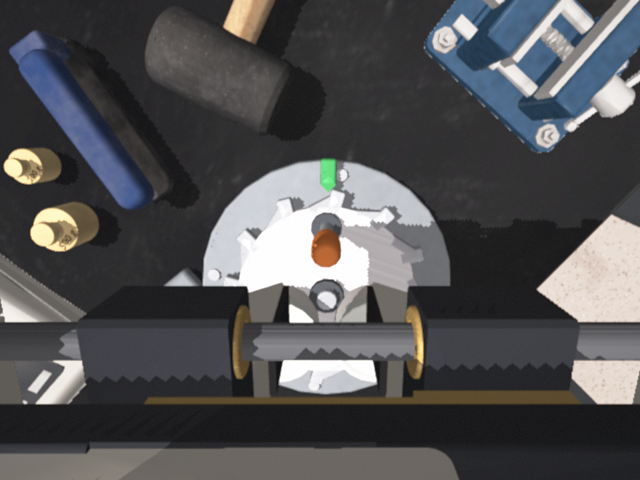

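The wrist view shows hub (326,295), handle (326,248) and pointer (328,175) almost in line, with the handle perhaps 1° short. I'll back off so the top camera gets a clear check.

Request:
carry_out([
  [0,3,-1,0,0,0,0.35],
  [0,4,0,0,0,0,0.35],
  [0,4,0,0,0,0,0.35],
  [0,4,0,0,0,0,0.35],
  [0,4,0,0,0,0,0.35],
  [0,4,0,0,0,0,0.35],
  [0,1,0,0,0,0,0.35],
  [0,0,0,0,0,0,0.35],
])

```text
time: 13.32
tool_pos: [0.329, -0.2781, 0.1979]
tool_rot: [3.141, 0.001, -0.901]
contact_force: [0.4, 0.3, 0.8]
opening: 0.0323
grip_force: 0.0
```

```bash
python3 - <<'E'
from geo import *
for _ in range(3): c=tops("top")
tops("scene"); c=tops("top")
I=cv2.resize(c["image"][190:320,295:445],None,fx=4,fy=4,interpolation=cv2.INTER_CUBIC); cv2.imwrite("pics/crop2.png",I)
# ray check: pixel centroids on known heights
M=masks(c);N=lambda k,x,y:(lambda v,u:(u.mean(),v.mean(),len(u)))(*np.nonzero(M[k]*(np.hypot(*(np.indices(M[k].shape)-np.array([y,x])[:,None,None]))<30)))
for k,x,y,z in(("orange",400,230,.1),("green",414,226,.022)):
    u,v,n=N(k,x,y); print(k,round(u,1),round(v,1),n,ray(c,u,v,z).round(4))
to(.518,-.126,.19)
E
```

```text
top red 47 [0.5421 0.0631 0.0831] r 0.1572 ang 68.3
top orange 59 [ 0.518  -0.1233  0.1069] r 0.0529 ang -49.9
top green 44 [ 0.5432 -0.1588  0.0258] r 0.0963 ang -52.0
top red 46 [0.5418 0.063  0.0836] r 0.1569 ang 68.4
top orange 57 [ 0.518  -0.1237  0.1073] r 0.0532 ang -50.1
top green 45 [ 0.5433 -0.1588  0.0257] r 0.0964 ang -52.0
top red 47 [0.5419 0.0632 0.0835] r 0.1572 ang 68.3
top orange 56 [ 0.5181 -0.1236  0.1073] r 0.0532 ang -50.0
top green 44 [ 0.5431 -0.1588  0.0261] r 0.0962 ang -52.0
scene red 41 [0.5398 0.0626 0.0829] r 0.1559 ang 69.0
scene orange 43 [ 0.516  -0.1255  0.1066] r 0.0533 ang -53.0
scene green 5 [ 0.5443 -0.1648  0.0266] r 0.1017 ang -53.6
top red 50 [0.542 0.063 0.083] r 0.157 ang 68.3
top orange 55 [ 0.5178 -0.1237  0.1073] r 0.053 ang -50.2
top green 44 [ 0.5432 -0.1588  0.0258] r 0.0963 ang -52.0
orange 404.5 232.4 76 [ 0.5174 -0.123 ]
green 415.0 225.0 47 [ 0.5442 -0.1601]
t 13.57 pos [ 0.3319 -0.2759  0.1982] rpy [-3.141  0.    -0.894] q [-0.87  0.21  1.82  0.    1.11  1.59] F [ 0.6 -0.1 -0.3] open 0.0321 0.0
cm to target in tool axes [ -0.04 -23.9    0.82]
```

View pics/crop2.png

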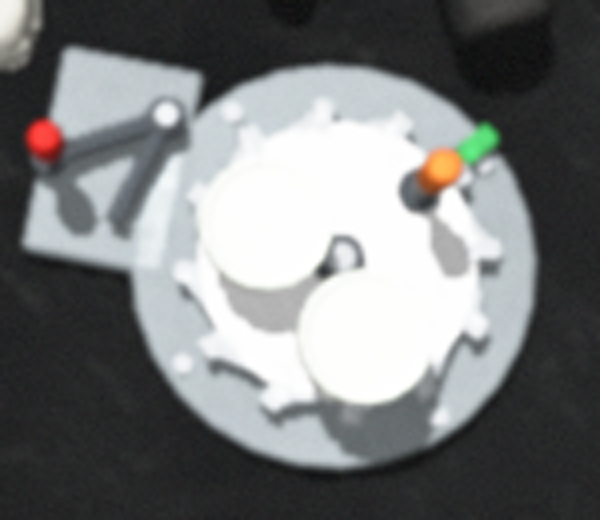

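The pawl is well out, with the knob at (44,140) in the crop. The handle at (440,170) is about 1–2° short of the pointer at (480,143), so I'll regrip and nudge it.

Request:
carry_out([
  [0,-3,0,0,0,0,0.35],
  [0,-4,0,0,0,0,0.35],
  [0,-4,0,0,0,0,0.35],
  [0,-4,0,0,0,0,0.35],
  [0,-4,0,0,0,0,0.35],
  [0,-4,0,0,0,0,0.35],
  [0,-1,0,0,0,0,0.35],
  [0,0,0,0,0,0,0.35],
])

```text
time: 14.23
tool_pos: [0.5205, -0.1236, 0.1978]
tool_rot: [-3.141, 0.0, -0.89]
contact_force: [0.1, 0.3, 0.8]
opening: 0.032
grip_force: 0.0
```

Request:
carry_out([
  [0,0,0,0,0,0,0.35],
  [0,0,0,0,0,0,0.35],
  [0,0,0,0,0,0,0.35],
  [0,0,0,0,0,0,0.35],
  [0,0,0,0,0,0,0.35],
  [0,0,0,0,0,0,0.35],
  [0,0,0,0,0,0,0.35],
  [0,0,0,0,0,0,0.35],
])

```text
time: 14.9
tool_pos: [0.5183, -0.1272, 0.1986]
tool_rot: [-3.142, -0.0, -0.897]
contact_force: [0.0, 0.2, -0.9]
opening: 0.0319
grip_force: 0.0
```

```bash
python3 - <<'E'
from geo import *
tops("wrist")
a=np.radians(-52.4); to(.4839+.0565*np.cos(a),-.0829+.0565*np.sin(a),.088)
E
```

```text
red none
wrist orange 528 [ 0.5199 -0.1275  0.1061] r 0.0573 ang -51.1
wrist green 363 [ 0.5429 -0.1595  0.0247] r 0.0966 ang -52.4
t 14.95 pos [ 0.5183 -0.1271  0.1985] rpy [-3.142 -0.    -0.897] q [-0.38  0.39  1.56 -0.    1.19  2.08] F [ 0.2 -0.6  0. ] open 0.0323 0.0
cm to target in tool axes [ 0.04  0.03 11.05]
```

Request:
carry_out([
  [0,0,1,0,0,0,0.35],
  [0,0,2,0,0,0,0.35],
  [0,0,2,0,0,0,0.35],
  [0,0,2,0,0,0,0.35],
  [0,0,2,0,0,0,0.35],
  [0,0,1,0,0,0,0.35],
  [0,0,1,0,0,0,0.35],
  [0,0,0,0,0,0,0.35],
])

```text
time: 15.62
tool_pos: [0.5175, -0.1266, 0.0866]
tool_rot: [3.14, 0.003, -0.896]
contact_force: [0.2, -0.4, 0.6]
opening: 0.032
grip_force: 0.0
```

Request:
carry_out([
  [0,0,0,0,0,0,0.1],
  [0,0,0,0,0,0,0.1],
  [0,0,0,0,0,0,0.1],
  [0,0,0,0,0,0,0.1],
  [0,0.12,0,0,0,0,0.1],
  [0,0,0,0,0,0,0.1],
  [0,0,0,0,0,0,0.1],
  [0,0,0,0,0,0,0.1],
], force=8)

```text
time: 16.28
tool_pos: [0.5182, -0.128, 0.0894]
tool_rot: [-3.141, -0.002, -0.896]
contact_force: [0.6, 1.2, 6.2]
opening: 0.0184
grip_force: 8.0
```

```bash
python3 - <<'E'
from geo import *
a=np.radians(-52.4); to(.4839+.0565*np.cos(a),-.0829+.0565*np.sin(a),.088)
E
```

```text
t 16.28 pos [ 0.5182 -0.128   0.0894] rpy [-3.141e+00 -2.000e-03 -8.960e-01] q [-0.39  0.52  1.69 -0.    0.93  2.08] F [0.6 1.2 6.2] open 0.0184 8.0
cm to target in tool axes [-0.01 -0.04  0.14]
```

Now at about −52.7°, close to the pointer. Release, lift and back away.

Request:
carry_out([
  [0,0,0,0,0,0,0.35],
  [0,0,0,0,0,0,0.35],
  [0,0,0,0,0,0,0.35],
  [0,0,0,0,0,0,0.35],
  [0,0,-1,0,0,0,0.35],
  [0,0,-2,0,0,0,0.35],
  [0,0,-2,0,0,0,0.35],
  [0,0,-2,0,0,0,0.35],
])

```text
time: 16.95
tool_pos: [0.5173, -0.1276, 0.1597]
tool_rot: [3.141, 0.0, -0.896]
contact_force: [-0.1, -0.0, -0.6]
opening: 0.0318
grip_force: 0.0
```

Request:
carry_out([
  [0,0,-2,0,0,0,0.35],
  [0,0,-1.1,0,0,0,0.35],
  [0,0,0,0,0,0,0.35],
  [0,0,0,0,0,0,0.35],
  [0,0,0,0,0,0,0.35],
  [0,0,0,0,0,0,0.35],
  [0,0,0,0,0,0,0.35],
  [0,0,0,0,0,0,0.35],
])

```text
time: 17.62
tool_pos: [0.5172, -0.1276, 0.1887]
tool_rot: [3.141, 0.001, -0.896]
contact_force: [-0.6, -0.2, 0.7]
opening: 0.0323
grip_force: 0.0
```

```bash
python3 - <<'E'
from geo import *
tops("wrist"); tops("wrist"); tops("scene")
E
```

```text
red none
wrist orange 558 [ 0.5187 -0.1284  0.1062] r 0.0573 ang -52.6
wrist green 349 [ 0.5431 -0.1599  0.0247] r 0.0972 ang -52.4
red none
wrist orange 562 [ 0.5187 -0.1284  0.1062] r 0.0573 ang -52.6
wrist green 349 [ 0.5432 -0.1599  0.0248] r 0.0972 ang -52.4
scene red 39 [0.5401 0.0623 0.083 ] r 0.1557 ang 68.8
scene orange 40 [ 0.5148 -0.1253  0.1068] r 0.0525 ang -53.9
scene green 6 [ 0.5432 -0.1644  0.027 ] r 0.1008 ang -53.9
```

Request:
carry_out([
  [0,3,0,0,0,0,0.35],
  [0,4,0,0,0,0,0.35],
  [0,4,0,0,0,0,0.35],
  [0,4,0,0,0,0,0.35],
  [0,4,0,0,0,0,0.35],
  [0,4,0,0,0,0,0.35],
  [0,1,0,0,0,0,0.35],
  [0,0,0,0,0,0,0.35],
])

```text
time: 18.43
tool_pos: [0.3284, -0.2791, 0.1896]
tool_rot: [3.141, -0.0, -0.901]
contact_force: [-0.3, 0.5, -0.2]
opening: 0.0321
grip_force: 0.0
```

```bash
python3 - <<'E'
from geo import *
tops("top"); tops("scene")
E
```

```text
top red 44 [0.5422 0.0631 0.0834] r 0.1572 ang 68.2
top orange 59 [ 0.5171 -0.1249  0.1073] r 0.0535 ang -51.7
top green 44 [ 0.5432 -0.1589  0.0254] r 0.0964 ang -52.0
scene red 39 [0.5399 0.0624 0.0831] r 0.1557 ang 68.9
scene orange 40 [ 0.5144 -0.1255  0.1068] r 0.0524 ang -54.4
scene green 5 [ 0.5438 -0.1643  0.0269] r 0.1011 ang -53.7
```

All three cameras agree on the alignment within about 1°, and the pawl is out.

```bash
python3 -c "
from cell import robot
print(robot.hand_in())"
```

```text
the job is handed in; nothing more can be done
None
```

I swung the pawl about 37° out, where it stayed, then turned the wheel back about 54° until the handle was in line with the green pointer (within about 1° on all three cameras). I handed the job in at about 18.5 s with the gripper clear; no verdict was returned.

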